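# Nest the parts pots and stow them in the drop-front locker

## Robot

A 7-joint arm with a two-finger parallel gripper is mounted at the origin on a cart in front of the work surface, level with it; the furniture and walls round the work are solid. World frame = base frame: x ahead of the robot, y to its left, z up, the work surface at z = 0. Lengths are in m, angles in rad, forces in N, time in s.
With the tool pointing down it reaches from about 0.4 to 0.9 m from the base axis. Payload 5.5 kg.
Tool frame: the origin (TCP) lies on the centre line of the jaws, within the pads' length; the fingertips stand 25 mm ahead of it and the grasp point (between the pads) lies 6 mm ahead of it (r.tips_ahead is the distance from the TCP to the fingertips, in m); z points along the fingers, y is the direction in which the jaws open and shut (so a half turn about z gives the same grasp; the last joint's range is limited). The gripper opens to 85 mm and grips with 20 to 120 N. Pads are 22 mm wide; open, the fingers measure 114 mm over their backs; the gripper's body (76 mm by 85 mm) begins 54 mm behind the grasp point. The pads swing forward as they close: fully open they stand 13 mm farther back than shut.
Start: joints at [1.512, 0.501, -0.427, 1.55, 0.221, 1.138, -0.21], TCP at [0.206, -0.617, 0.236] pointing down, gripper open.
Joint ranges: [-2.88, 2.88], [-0.31, 2.03], [-1.54, 1.56], [0.2, 2.42], [-1.41, 4.55], [0.19, 2.02], [-2.57, 2.57]. Speed limits (rad/s): [2.57, 2.57, 3.14, 3.14, 3.14, 3.14, 3.14].

## Interface

Orientations are given as [roll, pitch, yaw] about the fixed x, y, z axes, in that order (R = Rz(yaw) Ry(pitch) Rx(roll)).
In Python, from bench import r, capture gives the robot as it stands.
- The arm moves only by the shell command python3 -m inch 'ROWS' [FORCE]. ROWS is JSON, one flat list of numbers, 7 for each row, row after row: the turn, a rotation vector about the tool's x, y, z in rad, then the shift along the tool's x, y, z in mm, then the finger opening in mm, from 0 to 85.4. A call has 1 to 20 rows; each row is the pose to reach, as a shift and turn from the pose commanded when the call began, along the tool's axes at that moment; what a row does not reach only later rows make up. A row lasts 1/8 s, in which the tool goes at most 62.5 mm and 10.7 degrees, less where a joint would pass 70% of its speed; a pose out of reach is approached as far as the arm can. A call with a gripper value outside its range is refused whole. The fingers move at their own pace and stop on an object; FORCE is the grip in N (left out, the last holds). Time passes only in rows, so rows that repeat a pose let the fingers close. It gives the time, the measured TCP pose, the force and the opening at its end, in the units of the state.
- r.get_obs(): the state, without advancing time (a new reading comes with each control period).
- capture(name): name is "scene" or "top" or "wrist"; returns a dict with "image" (420x560x3 uint8, blue, green, red), "camera_matrix" (3x3 intrinsics, pixels), "position" and "attitude" of the camera in the world. Camera axes: x right, y down, z forward; pixel columns grow to the right and rows downward; lengths in m; the calibration is good to about 2 mm. A picture is of the moment at which its call begins. There is no depth.
- r.sign_off(): hands the job in, once; it reports no verdict.
The state is a dict: "clock": time; "q": joint angles; "joint_velocities": joint speeds; "effort": joint torques, N m; "ee_pos": TCP position; "orientation": TCP orientation; "force": force on the tool from outside, world axes, zero at the start; "wrist_torque": the same for the moment, N m; "gripper_width": finger opening in m.
Only numpy, scipy, OpenCV 4.12 (cv2) and the standard library are available. Lean on these libraries where they do the work, as an engineer would, in place of code of your own. Each camera call takes 0.05 s, during which the arm holds its last target. There are 200 camera calls.

## Task

Change-over on the assembly cell: pull the locker's front flap all the way down, and use it as a shelf to nest all the empty aluminium parts pots upright one inside another in size order, the largest outermost. Slide the nest back into the locker and push the flap up fully shut, leaving the tape roll, tin and fuse puller where they are.

Things in the scene. Friction and masses are not known exactly. Their poses are not given: they have to be found in the camera images.
- locker: fixed grey sheet-metal locker, 156 deep (x), 138 wide, 144 high (mm), sloping drop-down front. Origin: on the bench under the middle of the flap's hinge line; x to its back, z up. Floor top z=26, from x=0 to the back wall at x=150; inside y=-63..63; roof z=138..144, only from x=56 back. The flap shuts with pot_a's centre at x=80..97; it can itself push the nest the last few mm
- flap (a joint): bottom-hinged front flap, rad: 0 shut (leaning 25 deg back, resting by its weight), 2.007 fully open (level, inner face flush with the locker floor 26 mm above the bench, reaching 127 mm before the hinge, 138 wide, 8 thick). Stiff damped hinge, under 0.3 Nm: it stays where left when near shut, sinks open well past upright
- flap_hinge (a point): middle of the flap's hinge axis, 26 mm above the bench; axis along the locker's y
- flap_bar (a point): centre of the flap's round grip bar (14 mm diameter, 100 long, along the locker's y), on two end posts 38 mm beyond the flap's free edge, 165 mm from the hinge axis, in the plane of the flap's inner face. Pinched from above, the bar turns between the fingers as the flap swings
- pot_a: round open aluminium pot, upright at the start: 54 mm high, 98 outside, 88 inside diameter; the top 14 mm is a thick rim 104 outside, 8 thick; base 8 thick. Origin: centre of the underside, z up; largest, always present
- pot_b: round open aluminium pot, upright at the start: 62 mm high, 78 outside, 68 inside diameter; the top 14 mm is a thick rim 84 outside, 8 thick; base 8 thick. Origin: centre of the underside, z up; second size, may be absent
- pot_c: round open aluminium pot, upright at the start: 70 mm high, 60 outside, 50 inside diameter; the top 14 mm is a thick rim 66 outside, 8 thick; base 8 thick. Origin: centre of the underside, z up; third size, may be absent
- pot_d: round open aluminium pot, upright at the start: 78 mm high, 42 outside, 32 inside diameter; the top 14 mm is a thick rim 48 outside, 8 thick; base 8 thick. Origin: centre of the underside, z up; smallest, may be absent. When each pot stands on the floor of the next larger, its rim stands at least 16 mm above that one's
- tape_roll: black tape roll lying flat, 62 diameter, 18 high; leave alone
- tin: open round tin, 62 diameter, 36 high; leave alone
- fuse_puller: flat yellow plastic tool, 18x45x8 mm, in front of the button panel; leave alone
Things that resemble listed ones, but are neither listed nor needed, are in the scene too. What is shaped like the pot_d but red is not meant.

How it is judged:
By the outcome, as a careful person would: the job done as asked, in the order asked, and still so for the second after the job is handed in, with the robot touching nothing.
Of pot_b, pot_c, pot_d only 2 to 3 are there at a start; the rules pass over those that are not, and their reading is None.
At some moment in a run one of pot_b, pot_c may be knocked a few centimetres aside while the robot is not near it.
It also fails if it takes over 210 s, if anything falls off the work surface, if the arm or the gripper's body presses on something with over 40 N, if the wrist force passes 120 N, or if a joint passes its speed limit or range.

## Working session

There is one attempt and no reset: what is moved stays moved. The work goes in short steps, Python scripts to look and compute and a shell command to move; the robot and the scene stay as the last step left them, time stands still between calls to the robot, and variables do not carry over. Pictures are saved under pics/ and viewed, about 12 in all and at most 16, crops included, and the job is handed in when it is done.

```bash
ls; mkdir -p pics; cat > h.py <<'E'
import numpy as np,cv2
from bench import r,capture
from scipy.spatial.transform import Rotation as R
def att(c):
    a=np.array(c["attitude"],float)
    return a if a.shape==(3,3) else R.from_euler('xyz',a).as_matrix() if a.size==3 else None
def ray(c,u,v,z):
    d=att(c)@np.linalg.inv(c["camera_matrix"])@np.array([u,v,1.]); p=np.array(c["position"])
    return p+d*(z-p[2])/d[2]
def proj(c,P):
    q=np.array(c["camera_matrix"])@(att(c).T@(np.array(P)-c["position"])); return q[:2]/q[2]
E
python3 - <<'E'
from h import *
for n in("scene","top"):
    c=capture(n);cv2.imwrite(f"pics/{n}0.png",c["image"]);print(n,c["position"],c["attitude"],c["camera_matrix"])
print(r.get_obs())
E
```

```text
pics
scene [-0.11509066  0.46039352  0.59255984] [-2.08317127 -0.00660332 -2.0572906 ] [[405.85790551   0.         276.76880688]
 [  0.         405.85790551 212.93284331]
 [  0.           0.           1.        ]]
top [0.36868658 0.06245115 1.35533142] [-2.97835615e+00  1.23363185e-03 -1.56097927e+00] [[421.74567577   0.         283.03894806]
 [  0.         421.74567577 210.22035782]
 [  0.           0.           1.        ]]
{'clock': 0.1, 'q': array([ 1.51220634,  0.50178529, -0.42682599,  1.5513424 ,  0.22077827,
        1.13830182, -0.21029617]), 'joint_velocities': array([-0.00116509, -0.00197264,  0.00067975, -0.00172117,  0.00112941,
       -0.00084123,  0.00052701]), 'effort': array([-1.21085174e-02, -5.70799828e+01, -5.83865404e+00, -2.81741756e+01,
        1.06179557e-02,  5.64468923e-03,  1.01916172e-05]), 'ee_pos': array([ 0.20535693, -0.61605364,  0.23494639]), 'orientation': array([-3.13980909e+00, -9.71210829e-05,  3.21848559e-01]), 'force': array([ 0.18447791,  0.015008  , -0.58491441]), 'wrist_torque': array([-0.01561445,  0.01321936, -0.00071216]), 'gripper_width': 0.08530785352584724}
```

View pics/scene0.png

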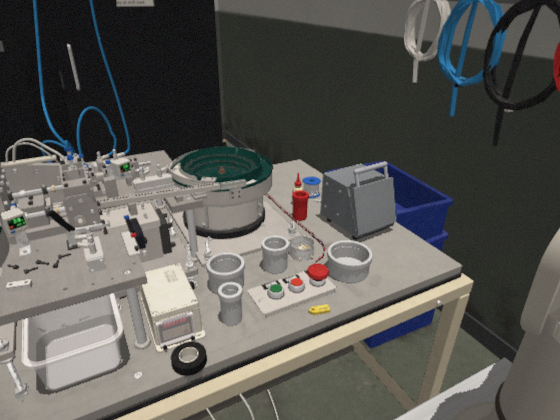

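View pics/top0.png

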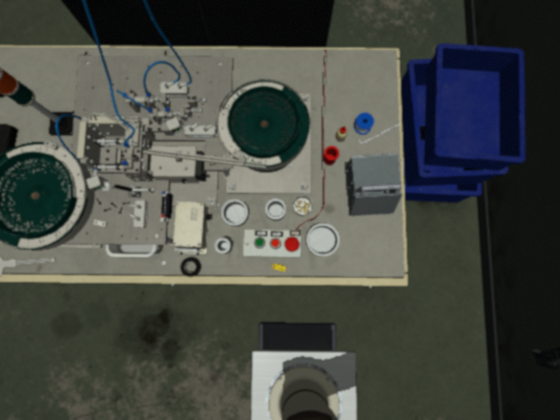

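The scene shows pot_a at (349,262), pot_b at (226,272), pot_c at (275,253), pot_d at (231,303), the tin at (301,247) and the locker at (358,198). In the top view they are at (322,240), (235,212), (275,209), (223,245), (302,207) and (373,185). All three optional pots are present.

```bash
python3 - <<'E'
from h import *
s=cv2.imread("pics/scene0.png");t=cv2.imread("pics/top0.png")
a=cv2.resize(s[145:295,200:410],None,fx=3.7,fy=3.7,interpolation=cv2.INTER_CUBIC)[:,:400*2]
b=cv2.resize(t[140:280,205:410],None,fx=3.9,fy=3.9,interpolation=cv2.INTER_CUBIC)
cv2.imwrite("pics/s1.png",a);cv2.imwrite("pics/t1.png",b)
E
```

```text
(no output)
```

View pics/s1.png

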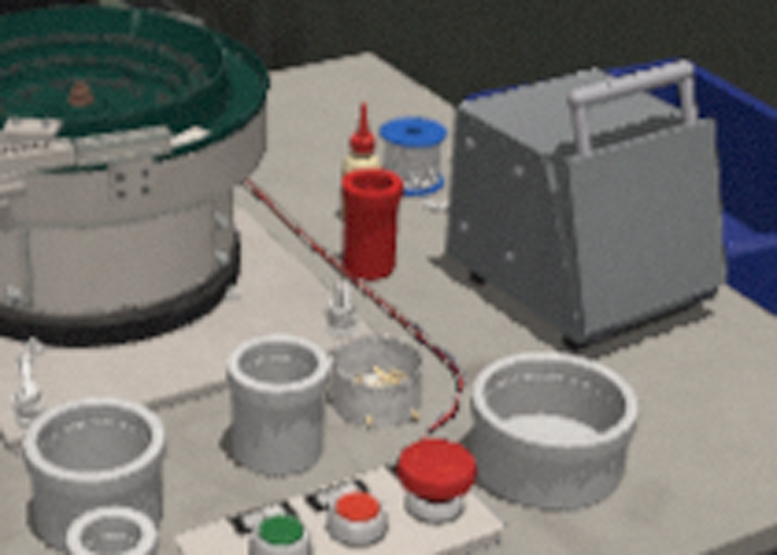

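View pics/t1.png

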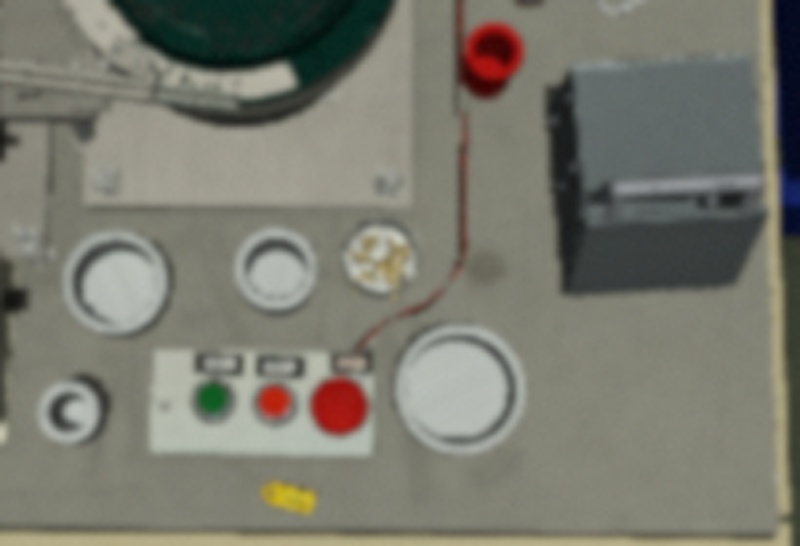

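Crops: the flap faces the robot. The bar runs (577,95)–(690,68) in the scene crop and (612,192)–(760,182) in the top crop. The flap's bottom edge runs (565,292)–(735,283) in the top crop.

```bash
cat > rows.py <<'E'
# world target -> row ; usage: rows.py "x y z roll pitch yaw" ... (mm, deg) ; prints row values from current pose
import sys
from h import *
o=r.get_obs(); p=np.array(o["ee_pos"]); A=R.from_euler('xyz',o["orientation"])
print("now",np.round(p*1000,1),np.round(np.degrees(o["orientation"]),1),"F",np.round(o["force"],1),"w",round(o["gripper_width"]*1000,1),"t",round(o["clock"],1))
for a in sys.argv[1:]:
    v=np.array(a.split(),float); B=R.from_euler('xyz',v[3:],degrees=True)
    print(np.round((A.inv()*B).as_rotvec(),3),np.round(A.inv().apply(v[:3]-p*1000),1))
E
python3 - <<'E'
from h import *
t=capture("top");s=capture("scene")
f=lambda x,y:(205+x/3.9,140+y/3.9); g=lambda x,y:(200+x/3.7,145+y/3.7)
def tri(a,b):
    A=[];B=[]
    for c,(u,v) in((t,a),(s,b)):
        d=att(c)@np.linalg.inv(c["camera_matrix"])@np.array([u,v,1.]);d/=np.linalg.norm(d);M=np.eye(3)-np.outer(d,d);A.append(M);B.append(M@c["position"])
    return np.linalg.solve(sum(A),sum(B))
print("bar L",tri(f(612,192),g(577,97)),"R",tri(f(760,182),g(690,68)))
print("barz.1755",ray(t,*f(612,191),.1755),ray(t,*f(760,182),.1755))
print("flap bottom",ray(t,*f(565,292),.02),ray(t,*f(735,283),.02))
print("scene bottom",ray(s,*g(580,340),.018),ray(s,*g(722,290),.018))
hsv=cv2.cvtColor(t["image"],cv2.COLOR_BGR2HSV)
m=((hsv[...,2]>175)&(hsv[...,1]<40)).astype(np.uint8)
for n,(u,v),h,rr in(("a",(322,240),.054,52),("b",(235,212),.062,42),("c",(275,209),.070,33),("d",(223,245),.078,24)):
    k=m.copy();q=np.zeros_like(m);cv2.circle(q,(u,v),int(rr*.325)+4,1,-1);k&=q
    pts=np.argwhere(k)[:,::-1].astype(np.float32)
    hull=cv2.convexHull(pts);e=cv2.fitEllipse(hull)
    print(n,np.round(e[0],1),np.round(e[1],1),ray(t,*e[0],h).round(4), "diam", (np.mean(e[1])/421.7*(1.355-h)).round(4))
for n,(u,v),h in(("red",(331,152),.07),("tin",(302,207),.036)): print(n,ray(t,u,v,h))
E
```

```text
bar L [ 0.62347859 -0.15788994  0.18460843] R [ 0.63267288 -0.2661844   0.18214113]
barz.1755 [ 0.62669247 -0.15904064  0.1755    ] [ 0.63447654 -0.26770157  0.1755    ]
flap bottom [ 0.57555356 -0.14790712  0.02      ] [ 0.5843817  -0.28769211  0.02      ]
scene bottom [ 0.57714372 -0.14707154  0.018     ] [ 0.58392202 -0.28475642  0.018     ]
a [320.7 239.6] [22.1 26. ] [ 0.4922 -0.0513  0.054 ] diam 0.0743
b [236.4 213.7] [17.2 18.1] [0.5694 0.2108 0.062 ] diam 0.0541
c [275.8 210.1] [ 9.4 12. ] [0.5805 0.0886 0.07  ] diam 0.0326
d [225.8 245.4] [5.8 7.7] [0.4696 0.2384 0.078 ] diam 0.0204
red [ 0.76826708 -0.08360985  0.07      ]
tin [0.5968948  0.00612962 0.036     ]
```

```bash
python3 rows.py "205 -616 330 180 0 18.4" "400 -400 330 180 0 55" "610 -212 330 180 0 93.5"
python3 - <<'E'
from h import *
t=capture("top");f=lambda x,y:(205+x/3.9,140+y/3.9)
for n,p,h in(("a",(459,388),.054),("b",(116,283),.062),("c",(275,269),.070),("d",(71,411),.078)): print(n,ray(t,*f(*p),h).round(4))
E
```

```text
now [ 205.4 -616.3  235.2] [-179.9   -0.    18.4] F [-0.2 -0.6 -0.6] w 85.6 t 0.2
[-0.001 -0.     0.001] [ -0.3  -0.5 -94.8]
[-0.001 -0.    -0.638] [ 253.  -143.7  -94.6]
[-1.00e-03 -1.00e-03 -1.31e+00] [ 511.7 -255.7  -94.4]
a [ 0.4925 -0.0573  0.054 ]
b [0.5729 0.216  0.062 ]
c [0.584  0.0894 0.07  ]
d [0.4694 0.2462 0.078 ]
```

```bash
python3 -m inch '[0,0,0,0,0,-50,85,0,0,-0.15,50,-25,-95,85,0,0,-0.3,105,-55,-95,85,0,0,-0.45,160,-82,-95,85,0,0,-0.6,215,-110,-95,85,0,0,-0.75,270,-138,-95,85,0,0,-0.9,325,-166,-95,85,0,0,-1.05,380,-190,-95,85,0,0,-1.2,435,-220,-95,85,0,0,-1.31,490,-245,-95,85,0,0,-1.31,512,-256,-95,85,0,0,-1.31,512,-256,-95,85,0,0,-1.31,512,-256,-95,85]' 60; python3 - <<'E'
from h import *
c=capture("wrist");cv2.imwrite("pics/w1.png",c["image"]);print(c["position"],c["attitude"])
E
```

```text
clock: 1.88
ee_pos: [0.6097, -0.2131, 0.3306]
orientation: [-3.141, 0.001, 1.63]
force: [0.4, -0.3, -0.0]
gripper_width: 0.0845
[ 0.60404514 -0.13498448  0.46757007] [2.82475834e+00 8.33366927e-04 6.00107158e-02]
```

View pics/w1.png

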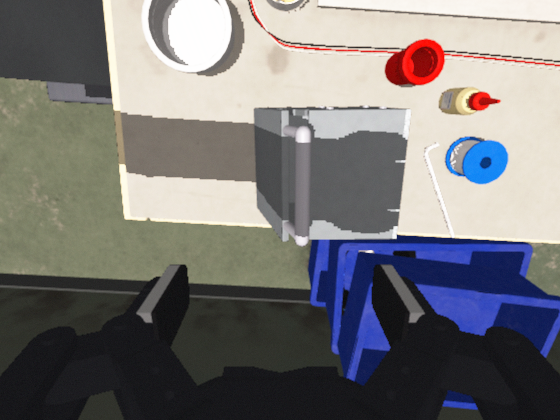

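Wrist view: the bar runs (303,133)–(301,238) and pot_a's rim is at about (188,27). The flap's lower edge is at u≈256, and the locker roof's back corners are (410,108) and (397,238).

```bash
python3 - <<'E'
from h import *
c=capture("wrist")
for z in(.175,.183): print(ray(c,303,133,z),ray(c,301,238,z))
print("roof back",ray(c,410,108,.144),ray(c,397,238,.144),"flap bottom",ray(c,256,107,.02),ray(c,256,184,.02))
# length of bar vs z
for z in(.165,.175,.185,.195):
  print(z,np.linalg.norm(ray(c,303,129,z)-ray(c,301,241,z)))
t=capture("top");g=lambda x,y:(205+x/3.9,140+y/3.9)
print("roof top",[ray(t,*g(*p),.144)[:2].round(3) for p in((573,72),(750,60))])
E
```

```text
[ 0.62588237 -0.16238549  0.175     ] [ 0.63222556 -0.26480629  0.175     ]
[ 0.62528128 -0.161652    0.183     ] [ 0.63145108 -0.26127299  0.183     ]
roof back [ 0.72975342 -0.13545512  0.144     ] [ 0.74087842 -0.27223164  0.144     ] flap bottom [ 0.57193163 -0.14628758  0.02      ] [ 0.57569847 -0.25248548  0.02      ]
0.165 0.11312827665135379
0.175 0.10939035607415623
0.185 0.10565243549695866
0.195 0.1019145149197611
roof top [array([ 0.726, -0.137]), array([ 0.737, -0.272])]
```

```bash
python3 -m inch '[0,0,0,0,19,0,60,0,0,0,0,19,50,60,0,0,0,0,19,100,60,0,0,0,0,19,125,60,0,0,0,0,19,142,60,0,0,0,0,19,142,60,0,0,0,0,19,142,10,0,0,0,0,19,142,10,0,0,0,0,19,142,10,0,0,0,0,19,142,10]' 40; python3 rows.py
python3 - <<'E'
import numpy as np
for th in np.linspace(17.6,-90,19): print(round(th),np.round([165*np.sin(np.radians(th))-50.5,157-165*np.cos(np.radians(th))]))
E
```

```text
clock: 3.28
ee_pos: [0.6303, -0.2107, 0.1902]
orientation: [3.139, 0.001, 1.632]
force: [1.1, -0.5, 3.7]
gripper_width: 0.0108
now [ 630.3 -210.7  190.2] [1.799e+02 1.000e-01 9.350e+01] F [ 1.1 -0.5  3.7] w 10.8 t 3.3
18 [-1. -0.]
12 [-17.  -5.]
6 [-34.  -7.]
0 [-51.  -8.]
-6 [-69.  -7.]
-12 [-86.  -4.]
-18 [-102.    0.]
-24 [-118.    7.]
-30 [-134.   14.]
-36 [-148.   24.]
-42 [-161.   35.]
-48 [-173.   47.]
-54 [-184.   60.]
-60 [-194.   75.]
-66 [-201.   90.]
-72 [-207.  106.]
-78 [-212.  123.]
-84 [-215.  140.]
-90 [-216.  157.]
```

```bash
python3 -m inch '[0,0,0,0,0,0,0,0,0,0,0,0,0,0,0,0,0,0,0,0,0]'; python3 - <<'E'
from h import *
c=capture("wrist");cv2.imwrite("pics/w2.png",c["image"])
E
```

```text
clock: 3.65
ee_pos: [0.6305, -0.2108, 0.1901]
orientation: [3.139, 0.001, 1.632]
force: [1.5, 0.1, 5.4]
gripper_width: 0.0107
```

View pics/w2.png

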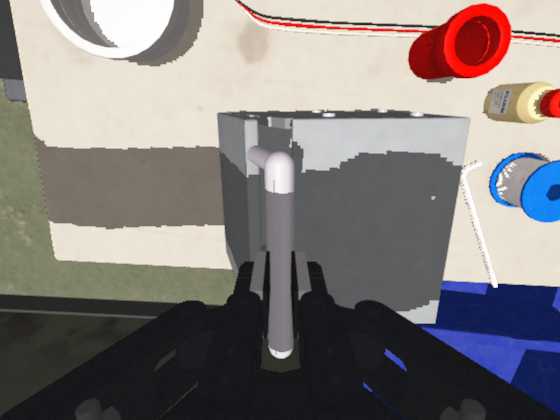

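The bar sits between the pads, running (280,165)–(281,350) in the image. I'll swing the flap down along the arc.

```bash
python3 -m inch '[0,0,0,0,-17,-5,0,0,0,0,0,-34,-7,0,0,0,0,0,-51,-8,0,0,0,0,0,-69,-7,0,0,0,0,0,-86,-4,0,0,0,0,0,-102,0,0,0,0,0,0,-118,7,0,0,0,0,0,-134,14,0,0,0,0,0,-148,24,0,0,0,0,0,-161,35,0,0,0,0,0,-173,47,0,0,0,0,0,-184,60,0]'; python3 rows.py
```

```text
clock: 5.2
ee_pos: [0.4362, -0.2241, 0.1274]
orientation: [-3.124, 0.002, 1.628]
force: [-16.2, -4.1, 12.0]
gripper_width: 0.0002
now [ 436.2 -224.1  127.4] [-1.79e+02  1.00e-01  9.33e+01] F [-16.2  -4.1  12. ] w 0.2 t 5.2
```

```bash
python3 -m inch '[0,0,0,0,0,0,0]'; python3 - <<'E'
from h import *
c=capture("wrist");d=capture("scene");cv2.imwrite("pics/w3.png",np.hstack([cv2.resize(c["image"],(400,300)),cv2.resize(d["image"][120:300,260:500],(400,300))]))
E
```

```text
clock: 5.32
ee_pos: [0.4418, -0.2224, 0.1274]
orientation: [-3.136, -0.001, 1.63]
force: [0.8, 1.1, -0.2]
gripper_width: -0.0004
```

View pics/w3.png

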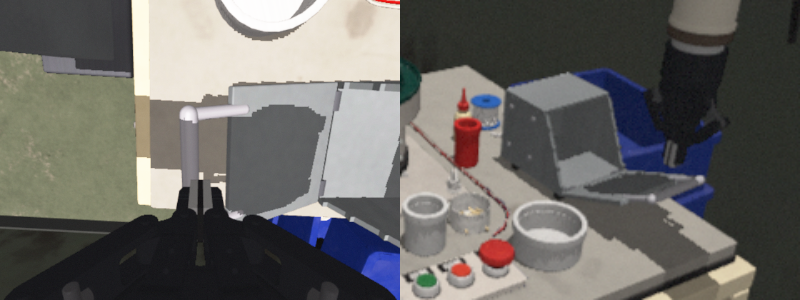

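The flap is nearly open: the bar has slipped out beneath the closed fingers. I'll press it fully down from above.

```bash
python3 -m inch '[0,0,0,0,-14,0,0,0,0,0,0,-28,10,0,0,0,0,0,-28,30,0,0,0,0,0,-28,45,0,0,0,0,0,-28,60,0,0,0,0,0,-28,67,0,0,0,0,0,-28,69,0,0,0,0,0,-28,70,0,0,0,0,0,-28,71,0,0,0,0,0,-28,71,0]'; python3 rows.py
```

```text
clock: 6.68
ee_pos: [0.4179, -0.2238, 0.0582]
orientation: [3.141, 0.0, 1.632]
force: [-0.1, 0.4, 0.5]
gripper_width: 0.0002
now [ 417.9 -223.8   58.2] [180.    0.   93.5] F [-0.1  0.4  0.5] w 0.2 t 6.7
```

```bash
python3 rows.py "492 -57 250 180 0 93.5"; python3 -m inch '[0,0,0,0,0,-60,0,0,0,0,0,0,-120,20,0,0,0,40,15,-170,20,0,0,0,85,35,-192,20,0,0,0,130,55,-192,20,0,0,0,163,84,-192,20,0,0,0,163,84,-192,20,0,0,0,163,84,-192,20,0,0,0,163,84,-192,20]' 80; cat > pot.py <<'E'
# pot.py name x y  : find rim in wrist image
import sys
from h import *
n,x,y=sys.argv[1],float(sys.argv[2])/1e3,float(sys.argv[3])/1e3
zb=float(sys.argv[4])/1e3 if len(sys.argv)>4 else 0
h,rr={"a":(.054,.052),"b":(.062,.042),"c":(.070,.033),"d":(.078,.024)}[n]; h+=zb
c=capture("wrist");im=c["image"];cv2.imwrite(f"pics/raw_{n}.png",im)
g=cv2.GaussianBlur(cv2.cvtColor(im,cv2.COLOR_BGR2GRAY),(3,3),0).astype(float)
# rectify to the rim plane (top view, 0.5 mm/px), then circle fit there
S=.0005;N=320
src=np.float32([proj(c,(x+a,y+b,h)) for a,b in((-.08,-.08),(.08,-.08),(.08,.08),(-.08,.08))])
dst=np.float32([(0,0),(N,0),(N,N),(0,N)])
w=cv2.warpPerspective(im,cv2.getPerspectiveTransform(src,dst),(N,N))
gr=cv2.cvtColor(w,cv2.COLOR_BGR2GRAY)
ed=cv2.medianBlur(gr,5)
k=int(rr/S)
ci=cv2.HoughCircles(ed,cv2.HOUGH_GRADIENT,1,20,param1=80,param2=12,minRadius=k-4,maxRadius=k+4)
ki=k-16
ci2=cv2.HoughCircles(ed,cv2.HOUGH_GRADIENT,1,20,param1=80,param2=12,minRadius=ki-4,maxRadius=ki+4)
for nm,q in(("outer",ci),("inner",ci2)):
    if q is None: print(nm,None);continue
    for u,v,rad in q[0][:2]:
        print(nm,round((x-.08+u*S)*1e3,1),round((y-.08+v*S)*1e3,1),"r",round(rad*S*1e3,1))
    u,v,rad=q[0][0];cv2.circle(w,(int(u),int(v)),int(rad),(0,0,255) if nm=="outer" else (255,0,0),1)
cv2.imwrite(f"pics/rect_{n}.png",np.hstack([cv2.resize(im,(427,320)),w]))
E
python3 pot.py a 492 -57
```

```text
now [ 417.9 -223.8   58.2] [180.    0.   93.5] F [-0.1  0.4  0.5] w 0.2 t 6.7
[ 0.  0. -0.] [ 161.9   84.2 -191.9]
clock: 7.8
ee_pos: [0.4909, -0.0573, 0.2497]
orientation: [-3.141, 0.001, 1.63]
force: [0.2, -0.5, 0.5]
gripper_width: 0.02
outer 490.8 -57.2 r 50.8
outer 496.8 -24.2 r 50.4
inner 490.8 -56.7 r 44.0
inner 493.2 -44.2 r 42.9
```

View pics/rect_a.png

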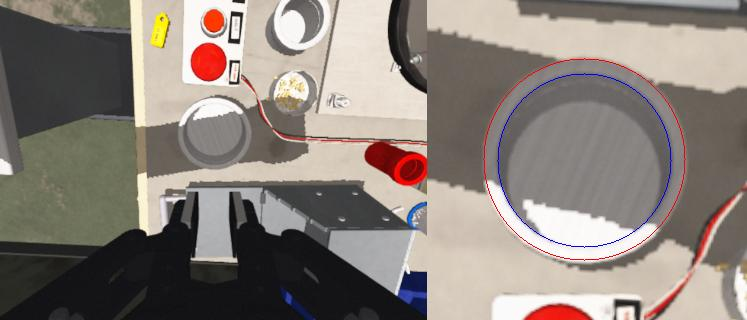

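pot_a's rim is outlined cleanly, with its centre at (490.8, -57) mm, and the flap lies flat. Now I'll pinch the rim on its near side.

```bash
python3 -m inch '[0,0,0,0,-24,40,24,0,0,0,0,-48,90,24,0,0,0,0,-48,140,24,0,0,0,0,-48,165,24,0,0,0,0,-48,180,24,0,0,0,0,-48,186,24,0,0,0,0,-48,186,24,0,0,0,0,-48,186,0,0,0,0,0,-48,186,0,0,0,0,0,-48,186,0,0,0,0,0,-48,186,0]' 90; python3 rows.py
```

```text
clock: 9.22
ee_pos: [0.4438, -0.0588, 0.0641]
orientation: [3.141, 0.0, 1.632]
force: [-0.4, 0.2, -0.0]
gripper_width: 0.0
now [443.8 -58.8  64.1] [180.    0.   93.5] F [-0.4  0.2 -0. ] w 0.0 t 9.2
```

```bash
python3 - <<'E'
from h import *
print(r.tips_ahead,[a for a in dir(r) if not a.startswith('_')])
c=capture("wrist");d=capture("scene");cv2.imwrite("pics/w4.png",np.hstack([cv2.resize(c["image"],(400,300)),cv2.resize(d["image"][150:330,240:480],(400,300))]))
E
```

```text
0.025 ['Unreachable', 'get_obs', 'sign_off', 'tips_ahead']
```

View pics/w4.png

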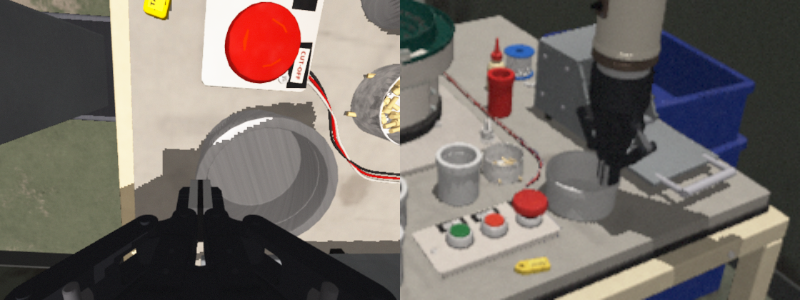

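```bash
python3 pot.py a 492 -57; python3 - <<'E'
from h import *
c=capture("wrist")
for p in((.4438,-.0588,.039),(.4438,-.0588,.054)): print(proj(c,p))
cv2.imwrite("pics/w5.png",np.hstack([cv2.imread("pics/rect_a.png")[:,427:],cv2.resize(c["image"][130:300,200:480],(527,320),interpolation=2)]))
E
```

```text
outer 490.2 -56.2 r 50.9
outer 571.2 13.3 r 52.6
inner 489.8 -56.7 r 44.0
inner 570.3 4.8 r 44.0
[282.04736337 248.14667024]
[282.22874281 260.98683204]
```

View pics/w5.png

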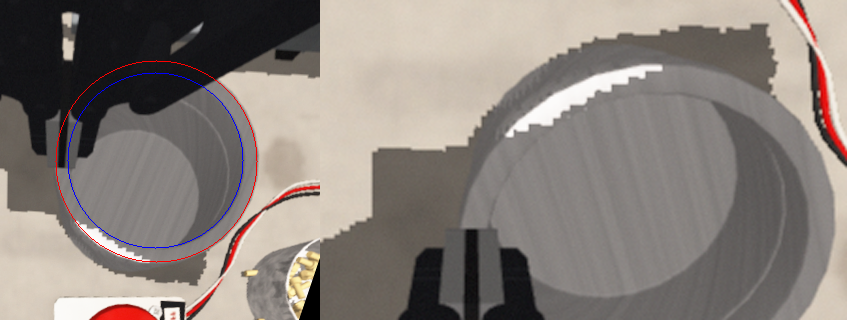

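```bash
python3 -m inch '[0,0,0,0,0,-5,0,0,0,0,0,0,-10,0,0,0,0,0,0,-20,0,0,0,0,0,0,-20,0,0,0,0,0,0,-20,0]'; python3 pot.py a 492 -57
```

```text
clock: 10.05
ee_pos: [0.4438, -0.0589, 0.0841]
orientation: [3.141, 0.0, 1.632]
force: [-0.2, 0.7, 0.3]
gripper_width: 0.0
outer 489.8 -55.7 r 50.4
outer 478.8 -22.7 r 50.4
inner 490.2 -56.7 r 44.0
inner 484.2 -43.2 r 44.0
```

The pinch missed, as if the tips are higher than I assumed. I'll probe the rim top with the fingers closed to calibrate the tip height.

```bash
python3 -m inch '[0,0,0,0,0,14,0,0,0,0,0,0,20,0,0,0,0,0,0,20,0]' 30;  python3 -m inch '[0,0,0,0,0,2,0,0,0,0,0,0,2,0]' ; python3 -m inch '[0,0,0,0,0,2,0,0,0,0,0,0,2,0]'; python3 -m inch '[0,0,0,0,0,2,0,0,0,0,0,0,2,0]';python3 -m inch '[0,0,0,0,0,2,0,0,0,0,0,0,2,0]'
```

```text
clock: 10.48
ee_pos: [0.4429, -0.0584, 0.063]
orientation: [-3.14, -0.001, 1.632]
force: [0.6, 0.6, -0.2]
gripper_width: -0.0002
clock: 10.72
ee_pos: [0.4438, -0.0587, 0.0619]
orientation: [3.141, 0.0, 1.632]
force: [-0.3, 0.1, -0.8]
gripper_width: 0.0002
clock: 10.98
ee_pos: [0.4437, -0.0588, 0.0599]
orientation: [3.142, 0.0, 1.632]
force: [0.5, -0.5, -0.0]
gripper_width: 0.0001
clock: 11.22
ee_pos: [0.4439, -0.0588, 0.0586]
orientation: [3.141, 0.001, 1.632]
force: [-3.5, 0.7, 12.2]
gripper_width: 0.0001
clock: 11.48
ee_pos: [0.4441, -0.0588, 0.0584]
orientation: [-3.141, 0.004, 1.632]
force: [-10.8, 0.8, 39.1]
gripper_width: -0.0001
```

```bash
python3 -m inch '[0,0,0,0,0,-30,0,0,0,0,0,-35,-30,0,0,0,0,0,-35,0,0,0,0,0,0,-35,20,0,0,0,0,0,-35,28,0,0,0,0,0,-35,28,0]' 30;  python3 -m inch '[0,0,0,0,0,3,0,0,0,0,0,0,3,0]' ; python3 -m inch '[0,0,0,0,0,3,0,0,0,0,0,0,3,0]'; python3 -m inch '[0,0,0,0,0,3,0,0,0,0,0,0,3,0]'
```

```text
clock: 12.22
ee_pos: [0.4086, -0.0605, 0.0277]
orientation: [-3.141, -0.0, 1.632]
force: [-0.6, 0.0, 0.5]
gripper_width: -0.0
clock: 12.48
ee_pos: [0.4091, -0.0609, 0.0252]
orientation: [3.141, 0.0, 1.632]
force: [-0.6, -0.4, 0.4]
gripper_width: -0.0003
clock: 12.72
ee_pos: [0.4087, -0.0609, 0.0219]
orientation: [-3.142, 0.0, 1.632]
force: [-0.3, 0.2, -0.6]
gripper_width: 0.0
clock: 12.98
ee_pos: [0.4086, -0.0608, 0.0187]
orientation: [-3.141, -0.0, 1.632]
force: [0.1, 0.6, -0.3]
gripper_width: 0.0001
```

```bash
for i in 1 2 3; do python3 -m inch '[0,0,0,0,0,3,0,0,0,0,0,0,3,0]'|sed -n '2p;4p'; done; python3 -m inch '[0,0,0,0,0,1.5,0,0,0,0,0,0,1.5,0]'|sed -n '2p;4p'
```

```text
ee_pos: [0.4086, -0.0608, 0.0157]
force: [-0.1, 0.2, -0.9]
ee_pos: [0.4086, -0.0608, 0.0127]
force: [-0.4, -0.7, 0.6]
ee_pos: [0.4082, -0.061, 0.0097]
force: [-0.9, 0.2, 0.4]
ee_pos: [0.4085, -0.0609, 0.0083]
force: [-1.4, -0.9, 0.5]
```

```bash
for i in 1 2 3; do python3 -m inch '[0,0,0,0,0,1.5,0,0,0,0,0,0,1.5,0]'|sed -n '2p;4p'; done; python3 - <<'E'
from h import *
c=capture("wrist");d=capture("scene");p=r.get_obs()["ee_pos"]
print([proj(c,p-[0,0,k]) for k in (0,.025)],proj(d,p-[0,0,.025]))
u,v=proj(d,p).astype(int)
cv2.imwrite("pics/w6.png",np.hstack([cv2.resize(c["image"],(400,300)),cv2.resize(d["image"][v-60:v+60,u-80:u+80],(400,300),interpolation=2)])); print(u,v)
E
```

```text
ee_pos: [0.4087, -0.0608, 0.0068]
force: [-1.5, 0.5, 0.7]
ee_pos: [0.4088, -0.0608, 0.0054]
force: [-0.1, -0.3, -0.1]
ee_pos: [0.4089, -0.0609, 0.0047]
force: [-5.0, -1.0, 17.1]
[array([282.1187412 , 270.60534758]), array([281.83329325, 247.87654944])] [370.47664544 296.53176002]
371 287
```

View pics/w6.png

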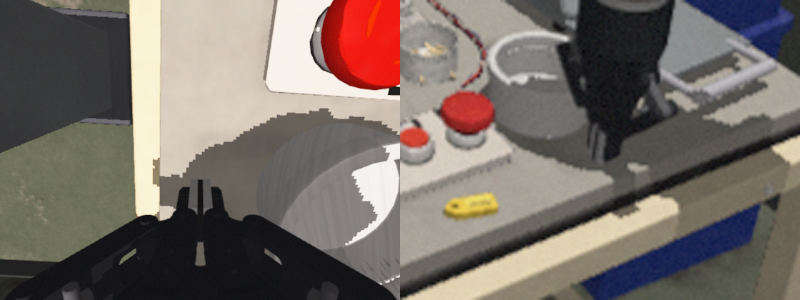

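Contact with the bench comes at a TCP reading of about 5 mm, and with the rim at about 59 mm. So the tips are effectively only 5 mm ahead of the reported TCP. Every z target needs to be 20 mm lower. Gripping pot_a again:

```bash
python3 -m inch '[0,0,0,0,0,-50,24,0,0,0,0,10,-90,24,0,0,0,0,34,-95,24,0,0,0,0,34,-95,24,0,0,0,0,34,-60,24,0,0,0,0,34,-45,24,0,0,0,0,34,-38,24,0,0,0,0,34,-38,24,0,0,0,0,34,-38,0,0,0,0,0,34,-38,0,0,0,0,0,34,-38,0,0,0,0,0,34,-38,0]' 100;python3 -m inch '[0,0,0,0,0,-5,0,0,0,0,0,0,-10,0,0,0,0,0,0,-20,0,0,0,0,0,0,-20,0]'
```

```text
clock: 16.32
ee_pos: [0.4432, -0.059, 0.0426]
orientation: [3.141, 0.001, 1.632]
force: [-0.9, -0.7, 6.8]
gripper_width: 0.0058
clock: 16.82
ee_pos: [0.4433, -0.0589, 0.0627]
orientation: [3.14, 0.0, 1.632]
force: [0.1, -0.1, -2.3]
gripper_width: 0.0058
```

```bash
python3 -m inch '[0,0,0,0,0,-20,0,0,0,0,0,0,-40,0,0,0,0,-25,2,-40,0,0,0,0,-50,4,-40,0,0,0,0,-75,6,-40,0,0,0,0,-100,8,-40,0,0,0,0,-125,10,-40,0,0,0,0,-150,11,-40,0,0,0,0,-164,11,-40,0,0,0,0,-164,11,-40,0,0,0,0,-164,11,-25,0,0,0,0,-164,11,-15,0,0,0,0,-164,11,-10,0,0,0,0,-164,11,-8,0,0,0,0,-164,11,-6,0,0,0,0,-164,11,-6,0]';python3 rows.py
```

```text
clock: 18.82
ee_pos: [0.4637, -0.2214, 0.0686]
orientation: [-3.141, 0.0, 1.632]
force: [-3.7, 1.9, 6.1]
gripper_width: 0.006
now [ 463.7 -221.4   68.6] [-180.     0.    93.5] F [-3.7  1.9  6.1] w 6.0 t 18.8
```

```bash
python3 -m inch '[0,0,0,0,0,0,24,0,0,0,0,0,0,24,0,0,0,0,0,0,24,0,0,0,0,0,-40,24,0,0,0,0,0,-90,24,0,0,0,0,24,-140,24,0,0,0,0,48,-182,24,0,0,0,0,48,-200,24,0,0,0,0,48,-200,24,0,0,0,0,48,-200,24]';python3 pot.py a 512 -220 26; python3 - <<'E'
from h import *
c=capture("wrist");t=capture("top");s=capture("scene")
u,v=proj(t,(.5,-.2,.05)).astype(int);u2,v2=proj(s,(.5,-.2,.05)).astype(int)
cv2.imwrite("pics/w7.png",np.hstack([cv2.imread("pics/rect_a.png"),cv2.resize(t["image"][v-60:v+40,u-50:u+50],(320,320),interpolation=2)])[:,40:] [:, :800])
E
```

```text
clock: 20.08
ee_pos: [0.5097, -0.2191, 0.266]
orientation: [-3.138, -0.001, 1.631]
force: [-0.4, 0.2, -0.4]
gripper_width: 0.0241
outer 510.3 -218.2 r 50.9
outer 496.8 -205.3 r 51.5
inner 508.2 -218.2 r 45.7
inner 512.2 -206.3 r 42.4
```

View pics/rect_a.png

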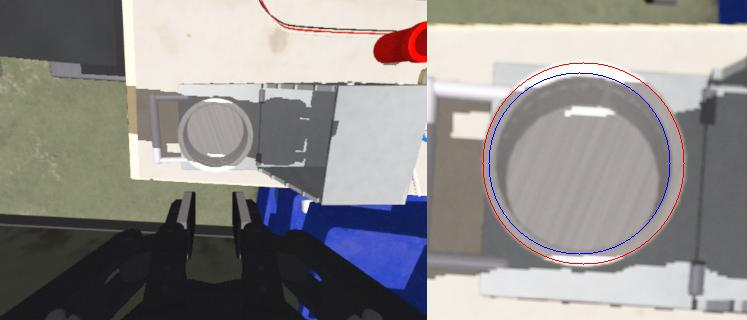

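pot_a stands on the flap at (510.3, -218.2), centred within about 3 mm. Next is pot_b.

```bash
python3 -m inch '[0,0,0,30,5,0,24,0,0,0,75,15,10,24,0,0,0,120,25,10,24,0,0,0,165,35,10,24,0,0,0,210,45,10,24,0,0,0,255,55,10,24,0,0,0,300,65,10,24,0,0,0,345,75,10,24,0,0,0,390,85,10,24,0,0,0,420,89,10,24,0,0,0,430,89,10,24,0,0,0,430,89,10,24,0,0,0,430,89,10,24]';python3 pot.py b 573 216; python3 rows.py
```

```text
clock: 21.9
ee_pos: [0.5746, 0.2136, 0.2575]
orientation: [-3.141, 0.001, 1.629]
force: [-1.1, 0.7, 0.2]
gripper_width: 0.0236
outer 573.8 218.2 r 41.2
inner 573.2 218.2 r 34.0
inner 579.2 229.8 r 35.2
now [574.7 213.5 257.7] [-1.80e+02  1.00e-01  9.33e+01] F [-0.2 -0.   0. ] w 24.0 t 21.9
```

```bash
python3 -m inch '[0,0,0,5,-20,30,24,0,0,0,5,-39,80,24,0,0,0,5,-39,130,24,0,0,0,5,-39,165,24,0,0,0,5,-39,190,24,0,0,0,5,-39,203,24,0,0,0,5,-39,203,24,0,0,0,5,-39,203,0,0,0,0,5,-39,203,0,0,0,0,5,-39,203,0,0,0,0,5,-39,203,0]' 100; python3 rows.py; python3 -m inch '[0,0,0,0,0,-5,0,0,0,0,0,0,-10,0,0,0,0,0,0,-20,0,0,0,0,0,0,-20,0]'
```

```text
clock: 23.32
ee_pos: [0.536, 0.2187, 0.0562]
orientation: [3.139, -0.0, 1.632]
force: [-0.7, -0.8, 6.4]
gripper_width: 0.0043
now [536.  218.7  56.2] [179.9  -0.   93.5] F [-0.7 -0.8  6.4] w 4.3 t 23.3
clock: 23.82
ee_pos: [0.5356, 0.2188, 0.076]
orientation: [3.14, -0.001, 1.632]
force: [0.7, 0.2, -0.9]
gripper_width: 0.0043
```

```bash
python3 -m inch '[0,0,0,0,0,-40,0,0,0,0,0,0,-80,0,0,0,0,0,0,-130,0,0,0,0,0,0,-150,0,0,0,0,0,0,-150,0]'; python3 rows.py; python3 pot.py b 573 218 170
```

```text
clock: 24.45
ee_pos: [0.5356, 0.2186, 0.2258]
orientation: [3.139, -0.0, 1.631]
force: [0.8, -0.8, -1.9]
gripper_width: 0.0044
now [535.6 218.6 225.8] [179.9  -0.   93.5] F [ 0.8 -0.8 -1.9] w 4.4 t 24.4
outer 571.2 220.3 r 41.5
outer 646.8 230.2 r 41.5
inner 566.8 228.2 r 32.4
inner 572.2 219.2 r 34.1
```

View pics/rect_b.png

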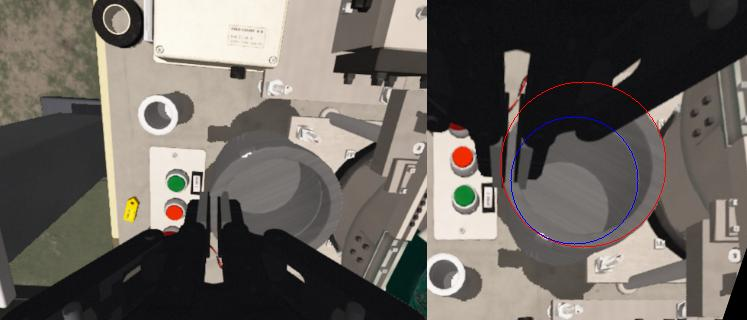

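pot_b is firmly held in the view, with its rim centre about 36–38 mm ahead of the TCP. Carrying it over pot_a:

```bash
python3 -m inch '[0,0,0,-30,-5,0,0,0,0,0,-75,-15,0,0,0,0,0,-120,-25,0,0,0,0,0,-165,-35,0,0,0,0,0,-210,-45,0,0,0,0,0,-255,-55,0,0,0,0,0,-300,-65,0,0,0,0,0,-345,-75,0,0,0,0,0,-390,-85,0,0,0,0,0,-420,-88,20,0,0,0,0,-433,-88.5,50,0,0,0,0,-433,-88.5,75,0,0,0,0,-433,-88.5,75,0,0,0,0,-433,-88.5,75,0]'; python3 rows.py "473.5 -219 150 180 0 93.5"; python3 pot.py b 511.5 -219 95
```

```text
clock: 26.25
ee_pos: [0.473, -0.2185, 0.1497]
orientation: [-3.141, -0.001, 1.633]
force: [0.4, 0.1, -1.3]
gripper_width: 0.0044
now [ 473.  -218.5  149.7] [-1.80e+02 -1.00e-01  9.35e+01] F [ 0.4  0.1 -1.3] w 4.4 t 26.2
[-0.001 -0.001  0.001] [-0.5  0.5 -0.3]
outer 508.2 -215.2 r 40.4
outer 487.2 -195.2 r 41.0
inner 507.7 -215.2 r 34.0
inner 495.2 -190.2 r 33.5
```

```bash
python3 -m inch '[0,0,0,0,0,10,0,0,0,0,0,0,20,0,0,0,0,0,0,25,0,0,0,0,0,0,25,0]'; python3 -m inch '[0,0,0,0,0,10,0,0,0,0,0,0,18,0,0,0,0,0,0,25,0,0,0,0,0,0,28,0,0,0,0,0,0,28,0]';
```

```text
clock: 26.8
ee_pos: [0.4727, -0.219, 0.1244]
orientation: [-3.141, -0.001, 1.632]
force: [-0.1, -1.1, -1.0]
gripper_width: 0.0044
clock: 27.42
ee_pos: [0.473, -0.2191, 0.0967]
orientation: [-3.141, -0.0, 1.632]
force: [-0.3, -0.5, -0.6]
gripper_width: 0.0041
```

No contact, so it has gone in. Lowering the last few mm to the bottom and releasing.

```bash
python3 -m inch '[0,0,0,0,0,3,0,0,0,0,0,0,5,0,0,0,0,0,0,6.5,0,0,0,0,0,0,6.5,0]'; python3 -m inch '[0,0,0,0,0,0,18,0,0,0,0,0,0,18,0,0,0,0,0,0,18,0,0,0,0,0,-20,18,0,0,0,0,0,-60,18,0,0,0,0,0,-100,18,0,0,0,0,38,-150,24,0,0,0,0,38,-176,24,0,0,0,0,38,-176,24,0,0,0,0,38,-176,24]'; python3 pot.py b 511 -218 34; cp pics/rect_b.png pics/rb2.png; python3 pot.py a 511 -218 26; python3 rows.py
```

```text
clock: 27.92
ee_pos: [0.473, -0.2192, 0.0904]
orientation: [-3.142, -0.0, 1.632]
force: [-0.1, 0.6, -0.7]
gripper_width: 0.0044
clock: 29.18
ee_pos: [0.5103, -0.2169, 0.2664]
orientation: [-3.141, 0.0, 1.632]
force: [-0.7, 0.2, -0.1]
gripper_width: 0.0241
outer 509.2 -217.8 r 41.0
outer 517.8 -212.2 r 43.7
inner 508.8 -217.8 r 33.8
inner 515.2 -202.8 r 35.7
outer 509.8 -218.8 r 51.4
outer 504.8 -229.3 r 51.5
inner 509.8 -221.2 r 43.0
inner 506.3 -211.8 r 43.5
now [ 509.9 -216.9  265.5] [-179.9   -0.    93.5] F [ 0.5  0.6 -0.3] w 24.0 t 29.3
```

```bash
python3 -m inch '[0,0,0,30,8,0,24,0,0,0,75,22,0,24,0,0,0,120,36,0,24,0,0,0,165,50,0,24,0,0,0,210,65,0,24,0,0,0,255,80,0,24,0,0,0,290,92,0,24,0,0,0,301,92.5,0,24,0,0,0,301,92.5,0,24,0,0,0,301,92.5,0,24,0,0,0,301,92.5,0,24]';python3 pot.py c 584 89; python3 rows.py
```

```text
clock: 30.65
ee_pos: [0.585, 0.0872, 0.2662]
orientation: [-3.141, 0.001, 1.629]
force: [0.2, -0.1, 0.7]
gripper_width: 0.0238
outer 584.3 89.8 r 32.4
outer 590.8 97.8 r 32.0
inner 585.2 90.2 r 26.0
inner 585.8 104.2 r 24.0
now [585.   87.5 266.3] [-180.     0.    93.4] F [-0.3  0.7 -0.3] w 23.9 t 30.7
```

```bash
python3 -m inch '[0,0,0,1,-15,30,20,0,0,0,1.5,-29.5,80,20,0,0,0,1.5,-29.5,130,20,0,0,0,1.5,-29.5,165,20,0,0,0,1.5,-29.5,190,20,0,0,0,1.5,-29.5,203,20,0,0,0,1.5,-29.5,203,20,0,0,0,1.5,-29.5,203,0,0,0,0,1.5,-29.5,203,0,0,0,0,1.5,-29.5,203,0,0,0,0,1.5,-29.5,203,0]' 100; python3 rows.py; python3 -m inch '[0,0,0,0,0,-5,0,0,0,0,0,0,-10,0,0,0,0,0,0,-60,0,0,0,0,0,0,-110,0,0,0,0,0,0,-160,0,0,0,0,0,0,-160,0]';python3 pot.py c 584 89 160
```

```text
clock: 32.08
ee_pos: [0.5562, 0.089, 0.0644]
orientation: [3.14, 0.0, 1.632]
force: [-1.1, -0.6, 6.4]
gripper_width: 0.0042
now [556.2  89.   64.4] [179.9   0.   93.5] F [-1.1 -0.6  6.4] w 4.2 t 32.1
clock: 32.83
ee_pos: [0.5578, 0.09, 0.2277]
orientation: [3.134, -0.0, 1.632]
force: [0.4, -0.1, -2.2]
gripper_width: 0.0048
outer 585.8 89.8 r 32.5
outer 649.2 145.2 r 34.2
inner 584.8 88.8 r 26.7
inner 590.2 97.8 r 24.5
```

```bash
python3 rows.py "481.5 -218.3 170 180 0 93.5"
```

```text
now [556.4  89.1 225.2] [179.8   0.   93.5] F [-0.9  0.2 -1.5] w 4.5 t 32.9
[ 0.004  0.001 -0.   ] [-302.2  -93.6   55. ]
```

```bash
python3 -m inch '[0,0,0,-30,-8,0,0,0,0,0,-75,-22,0,0,0,0,0,-120,-36,0,0,0,0,0,-165,-50,0,0,0,0,0,-210,-65,0,0,0,0,0,-255,-80,0,0,0,0,0,-290,-93,0,0,0,0,0,-302,-93.5,20,0,0,0,0,-302,-93.5,48,0,0,0,0,-302,-93.5,48,0,0,0,0,-302,-93.5,48,0]';python3 rows.py "481.5 -218.3 170 180 0 93.5"; python3 pot.py c 510 -218 113
```

```text
clock: 34.25
ee_pos: [0.4808, -0.2169, 0.1752]
orientation: [-3.141, -0.001, 1.634]
force: [-0.3, -0.5, -0.1]
gripper_width: 0.0043
now [ 480.8 -216.9  175.2] [-1.80e+02 -1.00e-01  9.36e+01] F [-0.3 -0.5 -0.1] w 4.3 t 34.2
[-0.    -0.001  0.002] [-1.5  0.6  5.2]
outer 507.2 -214.8 r 32.0
outer 500.8 -183.8 r 34.7
inner 494.2 -182.8 r 24.5
inner 504.2 -210.2 r 26.7
```

```bash
python3 -m inch '[0,0,0,-1,0.5,10,0,0,0,0,-1,0.5,20,0,0,0,0,-1,0.5,25,0,0,0,0,-1,0.5,25,0]'; python3 -m inch '[0,0,0,0,0,10,0,0,0,0,0,0,20,0,0,0,0,0,0,30,0,0,0,0,0,0,38,0,0,0,0,0,0,38,0]';
```

```text
clock: 34.8
ee_pos: [0.4807, -0.219, 0.1499]
orientation: [-3.141, -0.001, 1.632]
force: [-0.5, 0.5, -1.3]
gripper_width: 0.0046
clock: 35.42
ee_pos: [0.4805, -0.2189, 0.1116]
orientation: [-3.14, -0.001, 1.632]
force: [-0.3, 0.4, -0.3]
gripper_width: 0.0046
```

```bash
python3 -m inch '[0,0,0,0,0,2,0,0,0,0,0,0,4,0,0,0,0,0,0,5.5,0,0,0,0,0,0,5.5,0]'; python3 -m inch '[0,0,0,0,0,0,18,0,0,0,0,0,0,18,0,0,0,0,0,0,18,0,0,0,0,0,-20,18,0,0,0,0,0,-60,18,0,0,0,0,0,-100,18,0,0,0,0,29,-140,24,0,0,0,0,29,-160,24,0,0,0,0,29,-160,24,0,0,0,0,29,-160,24]'; python3 pot.py c 511 -218 42;  python3 pot.py b 511 -218 34; python3 pot.py a 511 -218 26; python3 rows.py "469 246 266 180 0 93.5"
```

```text
clock: 35.92
ee_pos: [0.481, -0.2193, 0.1069]
orientation: [-3.142, 0.0, 1.632]
force: [-0.1, 0.3, -0.6]
gripper_width: 0.0048
clock: 37.17
ee_pos: [0.5086, -0.2176, 0.2659]
orientation: [-3.139, -0.0, 1.631]
force: [0.3, 0.3, 0.0]
gripper_width: 0.0242
outer 508.2 -219.2 r 32.0
outer 508.8 -209.2 r 34.7
inner 508.8 -219.2 r 25.1
inner 511.3 -200.8 r 26.2
outer 509.2 -220.3 r 43.7
outer 502.3 -211.2 r 40.4
inner 509.8 -223.8 r 34.6
inner 519.2 -203.2 r 34.1
outer 509.8 -217.2 r 50.4
outer 506.3 -228.2 r 50.4
inner 509.8 -219.8 r 44.6
inner 519.8 -218.2 r 42.4
now [ 508.8 -217.5  265.6] [-1.799e+02 -1.000e-01  9.350e+01] F [ 0.2 -0.5 -0.4] w 24.0 t 37.3
[-0.002 -0.001 -0.   ] [ 4.65e+02 -1.16e+01  1.00e-01]
```

```bash
python3 -m inch '[0,0,0,40,-1,0,24,0,0,0,85,-2,0,24,0,0,0,130,-3,0,24,0,0,0,175,-4,0,24,0,0,0,220,-5,0,24,0,0,0,265,-6,0,24,0,0,0,310,-7,0,24,0,0,0,355,-8,0,24,0,0,0,400,-9,0,24,0,0,0,440,-11,0,24,0,0,0,465,-11.5,0,24,0,0,0,465,-11.5,0,24,0,0,0,465,-11.5,0,24,0,0,0,465,-11.5,0,24]'; python3 pot.py d 469 246; python3 rows.py
```

```text
clock: 39.08
ee_pos: [0.4706, 0.2443, 0.2665]
orientation: [-3.141, 0.001, 1.63]
force: [0.1, -0.8, 0.6]
gripper_width: 0.0243
outer 467.8 250.2 r 23.0
inner 467.2 249.7 r 15.8
inner 465.8 263.8 r 14.8
now [470.6 244.4 266.7] [-180.     0.    93.4] F [ 0.2 -0.8 -0.9] w 24.1 t 39.1
```

View pics/rect_d.png

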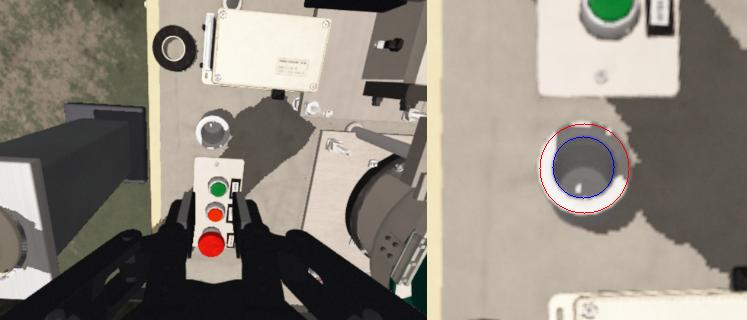

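pot_d's rim is outlined, with its centre at (467.7, 250), clear of the white box. Pinching it:

```bash
python3 -m inch '[0,0,0,3,-12,30,18,0,0,0,4.5,-23,80,18,0,0,0,4.5,-23,130,18,0,0,0,4.5,-23,165,18,0,0,0,4.5,-23,185,18,0,0,0,4.5,-23,195,18,0,0,0,4.5,-23,195,18,0,0,0,4.5,-23,195,0,0,0,0,4.5,-23,195,0,0,0,0,4.5,-23,195,0,0,0,0,4.5,-23,195,0]' 100; python3 rows.py; python3 -m inch '[0,0,0,0,0,-5,0,0,0,0,0,0,-10,0,0,0,0,0,0,-60,0,0,0,0,0,0,-110,0,0,0,0,0,0,-165,0,0,0,0,0,0,-165,0,0,0,0,0,0,-165,0]';python3 pot.py d 468 250 165; python3 rows.py "488.5 -218.5 195 180 0 93.5"
```

```text
clock: 40.5
ee_pos: [0.4474, 0.2494, 0.0725]
orientation: [3.14, -0.0, 1.632]
force: [-0.5, -0.2, 5.7]
gripper_width: 0.0061
now [447.4 249.4  72.5] [179.9  -0.   93.5] F [-0.5 -0.2  5.7] w 6.1 t 40.5
clock: 41.38
ee_pos: [0.4467, 0.2484, 0.2365]
orientation: [-3.142, 0.001, 1.631]
force: [0.8, -0.6, -0.6]
gripper_width: 0.0063
outer 463.2 248.2 r 23.5
outer 523.8 275.8 r 24.1
inner 462.8 248.2 r 16.9
now [446.3 248.2 235.9] [-1.799e+02  1.000e-01  9.350e+01] F [-1.1  0.3 -1.1] w 6.3 t 41.4
[-0.002  0.001 -0.   ] [-468.4   13.8   41.4]
```

```bash
python3 -m inch '[0,0,0,-40,1,0,0,0,0,0,-85,2,0,0,0,0,0,-130,3,0,0,0,0,0,-175,4,0,0,0,0,0,-220,5,0,0,0,0,0,-265,6,0,0,0,0,0,-310,7,0,0,0,0,0,-355,8,0,0,0,0,0,-400,9,0,0,0,0,0,-440,12,0,0,0,0,0,-469,14,10,0,0,0,0,-469,14,40,0,0,0,0,-469,14,40,0,0,0,0,-469,14,40,0]';python3 rows.py "489 -219.5 195 180 0 93.5"; python3 pot.py d 509 -218 123; cp pics/rect_d.png pics/hold_d.png
```

```text
clock: 43.18
ee_pos: [0.4895, -0.2172, 0.1968]
orientation: [-3.141, -0.001, 1.633]
force: [-0.1, 0.4, -0.2]
gripper_width: 0.0067
now [ 489.5 -217.2  196.8] [-1.80e+02 -1.00e-01  9.36e+01] F [-0.1  0.4 -0.2] w 6.7 t 43.2
[-0.001 -0.001  0.001] [-2.3 -0.7  1.8]
outer 506.8 -219.2 r 24.6
outer 495.2 -181.2 r 25.2
inner 507.2 -218.2 r 16.0
inner 497.2 -181.8 r 17.7
```

```bash
python3 -m inch '[0,0,0,-1,0.5,10,0,0,0,0,-1,0.5,20,0,0,0,0,-1,0.5,25,0,0,0,0,-1,0.5,25,0]'; python3 -m inch '[0,0,0,0,0,10,0,0,0,0,0,0,20,0,0,0,0,0,0,30,0,0,0,0,0,0,43,0,0,0,0,0,0,43,0]';python3 -m inch '[0,0,0,0,0,2,0,0,0,0,0,0,4,0,0,0,0,0,0,5.5,0,0,0,0,0,0,5.5,0]'
```

```text
clock: 43.72
ee_pos: [0.4897, -0.219, 0.1714]
orientation: [-3.141, -0.001, 1.632]
force: [0.3, -0.7, -0.4]
gripper_width: 0.0063
clock: 44.35
ee_pos: [0.4891, -0.2188, 0.1275]
orientation: [-3.14, -0.001, 1.632]
force: [0.6, 0.3, 0.1]
gripper_width: 0.0062
clock: 44.85
ee_pos: [0.4901, -0.2192, 0.1235]
orientation: [3.141, 0.0, 1.632]
force: [-0.2, 0.6, -1.1]
gripper_width: 0.006
```

```bash
python3 -m inch '[0,0,0,0,0,0,16,0,0,0,0,0,0,16,0,0,0,0,0,0,16,0,0,0,0,0,-20,16,0,0,0,0,0,-60,16,0,0,0,0,0,-100,16,0,0,0,0,20,-145,24,0,0,0,0,20,-145,24,0,0,0,0,20,-145,24]'; for p in "d 509 -218 50" "c 509 -218 42" "b 509 -218 34" "a 509 -218 26"; do python3 pot.py $p|grep outer|head -1; done; python3 - <<'E'
from h import *
s=capture("scene");w=cv2.imread("pics/rect_d.png")
u,v=proj(s,(.52,-.2,.07)).astype(int)
k=s["image"][v-70:v+50,u-80:u+80]
cv2.imwrite("pics/nest.png",np.hstack([w[:,427:],cv2.resize(k,(427,320),interpolation=2)]))
E
python3 rows.py
```

```text
clock: 45.98
ee_pos: [0.5098, -0.2179, 0.269]
orientation: [3.141, 0.001, 1.632]
force: [-1.2, -0.2, -0.7]
gripper_width: 0.0238
outer 508.7 -218.2 r 22.5
outer 508.7 -218.2 r 31.4
outer 510.2 -217.8 r 41.5
outer 509.2 -218.8 r 52.0
now [ 509.2 -217.9  267.5] [-179.9   -0.    93.5] F [-0.6  0.5 -0.2] w 24.0 t 46.2
```

View pics/nest.png

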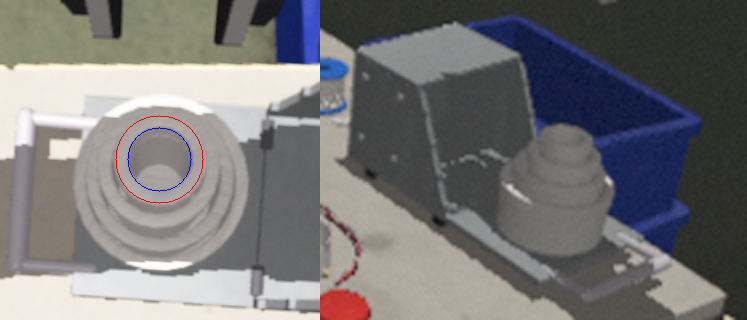

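The nest is concentric: all four rim centres agree within 1.5 mm, and it stands on the flap before the hinge. Next I'll tilt the tool so the closed fingertips lead forward, come down behind the nest and push.

```bash
python3 -m inch '[0,0,0,0,-40,0,0,-0.15,0,0,-1,-79,0,0,-0.3,0,0,-1,-79,0,0,-0.454,0,0,-1,-79,0,0,-0.454,0,0,-1,-79,50,0,-0.454,0,0,-1,-79,100,0,-0.454,0,0,-1,-79,150,0,-0.454,0,0,-1,-79,190,0,-0.454,0,0,-1,-79,207,0,-0.454,0,0,-1,-79,207,0,-0.454,0,0,-1,-79,207,0]' 40; python3 rows.py "472 -221 60 -154 0 93.5" "430 -224 60 -154 0 93.5"
```

```text
clock: 47.6
ee_pos: [0.4261, -0.2253, 0.0654]
orientation: [2.704, 0.002, 1.631]
force: [0.4, -0.3, 0.4]
gripper_width: 0.0003
now [ 426.1 -225.3   65.4] [1.549e+02 1.000e-01 9.350e+01] F [ 0.4 -0.3  0.4] w 0.3 t 47.6
[ 0.891  0.002 -0.001] [ 1.5 39.5 24.4]
[ 0.891  0.002 -0.001] [1.1 1.3 6.5]
```

```bash
python3 -m inch '[0,0,0,0,2.5,6.6,0,0,0,0,0,7,9,0,0,0,0,0,11.6,10.8,0,0,0,0,0,11.6,10.8,0]'; python3 -m inch '[0,0,0,0,4.5,2.1,0,0,0,0,0,9.1,4.2,0,0,0,0,0,13.6,6.3,0,0,0,0,0,18.1,8.4,0,0,0,0,0,22.6,10.5,0,0,0,0,0.3,27.2,12.6,0,0,0,0,0.3,27.2,12.6,0]'
```

```text
clock: 48.1
ee_pos: [0.442, -0.2248, 0.0617]
orientation: [2.703, 0.003, 1.632]
force: [0.2, 0.9, -0.0]
gripper_width: -0.0
clock: 48.98
ee_pos: [0.4721, -0.2223, 0.0616]
orientation: [2.703, 0.002, 1.632]
force: [-0.6, 0.1, 0.7]
gripper_width: 0.0002
```

```bash
python3 pot.py d 525 -217 50; python3 - <<'E'
from h import *
c=capture("wrist"); print([proj(c,(x,-.217,.128)).round() for x in(.51,.54)])
E
python3 -m inch '[0,0,0,0.1,9.1,4.2,0,0,0,0,0.2,18.1,8.4,0,0,0,0,0.3,27.2,12.6,0,0,0,0,0.4,36.2,16.8,0]'; python3 pot.py d 562 -215 50
```

```text
outer 529.2 -215.2 r 22.8
outer 473.8 -182.7 r 25.7
inner 528.2 -214.7 r 15.9
inner 500.8 -200.2 r 17.7
[array([462., 326.]), array([513., 308.])]
clock: 49.58
ee_pos: [0.5118, -0.2197, 0.0614]
orientation: [2.704, 0.002, 1.631]
force: [-1.5, 0.1, -1.9]
gripper_width: -0.0001
outer 568.8 -210.2 r 23.0
outer 514.8 -181.2 r 24.1
inner 568.8 -210.2 r 15.8
inner 541.2 -194.2 r 17.2
```

```bash
python3 -m inch '[0,0,0,0,-9,-4.2,0,0,0,0,13,-9,-4.2,0,0,0,0,13,0,0,0,0,0,0,13,9.1,4.2,0,0,0,0,13,18.1,8.4,0,0,0,0,13,27.2,12.6,0,0,0,0,13,36.2,16.8,0]'; python3 pot.py d 600 -210 50;python3 rows.py; python3 - <<'E'
from h import *
t=capture("top");s=capture("scene")
# d rim in top view
im=t["image"];u,v=proj(t,(.605,-.21,.128)).astype(int);print(u,v)
E
```

```text
clock: 50.5
ee_pos: [0.5507, -0.2045, 0.0615]
orientation: [2.704, 0.002, 1.631]
force: [-4.2, 0.0, 2.0]
gripper_width: -0.0001
outer 606.2 -208.2 r 23.0
outer 564.2 -178.7 r 25.7
inner 606.2 -207.8 r 15.5
inner 579.2 -189.2 r 17.2
now [ 552.4 -204.2   62.1] [1.548e+02 1.000e-01 9.350e+01] F [ 0.5 -0.3 -0. ] w 0.2 t 50.5
376 199
```

```bash
python3 -m inch '[0,0,0,0,9.1,4.2,0,0,0,0,0,18.1,8.4,0,0,0,0,0,27.2,12.6,0,0,0,0,0,27.2,12.6,0]'; python3 pot.py d 637 -210 50;python3 rows.py
```

```text
clock: 51.15
ee_pos: [0.5817, -0.2022, 0.0623]
orientation: [2.702, 0.002, 1.632]
force: [-0.9, 0.1, -0.4]
gripper_width: -0.0
outer 637.8 -206.2 r 22.8
outer 611.8 -190.2 r 25.2
inner 638.7 -207.8 r 17.1
inner 611.2 -187.2 r 17.2
now [ 581.3 -202.2   62.2] [1.548e+02 1.000e-01 9.350e+01] F [ 0.3 -0.3 -1. ] w 0.1 t 51.2
```

```bash
python3 -m inch '[0,0,0,0,9.1,4.2,0,0,0,0,0,18.1,8.4,0,0,0,0,0,24,11.2,0,0,0,0,0,24,11.2,0]'; python3 pot.py d 664 -207 50;python3 pot.py a 664 -207 26;python3 rows.py
```

```text
clock: 51.7
ee_pos: [0.6076, -0.2007, 0.0621]
orientation: [2.702, 0.002, 1.632]
force: [0.0, -0.3, 0.2]
gripper_width: -0.0002
outer 621.2 -175.7 r 25.7
outer 610.8 -170.7 r 24.6
inner 636.8 -186.2 r 17.2
inner 618.2 -169.8 r 15.4
outer 685.2 -222.2 r 51.5
outer 671.8 -211.2 r 50.9
inner 668.2 -206.2 r 45.2
inner 687.2 -215.2 r 45.2
now [ 607.2 -200.8   62.1] [1.548e+02 1.000e-01 9.350e+01] F [0.8 0.3 0.4] w -0.1 t 51.8
```

```bash
python3 -m inch '[0,0,0,0,-36,-16.8,0,0,0,0,0,-72,-33.6,0,0,0,0,0,-108,-50,0,0,0,0,0,-108,-50,0,0,0,0,0,-90,-95,0,0,0,0,0,-70,-138,40,0.15,0,0,0,-70,-138,40,0.3,0,0,0,-70,-138,40,0.44,0,0,0,-70,-138,40,0.44,0,0,0,-70,-138,40,0.44,0,0,0,-70,-138,40]'; python3 rows.py "414 -227 120 180 0 94.2"
```

```text
clock: 53.18
ee_pos: [0.4849, -0.2075, 0.1568]
orientation: [-3.141, 0.002, 1.632]
force: [0.2, 0.5, 0.4]
gripper_width: 0.0401
now [ 484.9 -207.5  156.8] [-1.80e+02  1.00e-01  9.35e+01] F [0.2 0.5 0.4] w 40.1 t 53.2
[-0.001  0.002 -0.012] [-15.  -71.9  36.8]
```

```bash
python3 -m inch '[0,0,-0.012,-15,-40,0,34,0,0,-0.012,-15,-72,20,34,0,0,-0.012,-15,-72,60,34,0,0,-0.012,-15,-72,90,34,0,0,-0.012,-15,-72,115,34,0,0,-0.012,-15,-72,115,34]'; python3 rows.py; python3 - <<'E'
from h import *
c=capture("wrist");cv2.imwrite("pics/bar.png",c["image"]);print([proj(c,p).round() for p in ((.414,-.227,.026),(.417,-.187,.026),(.578,-.215,.026))])
g=cv2.cvtColor(c["image"],cv2.COLOR_BGR2GRAY)
for y in (-.2,-.19):
    print([int(g[tuple(proj(c,(x,y,.026)).astype(int)[::-1])]) for x in np.arange(.395,.44,.002)])
E
```

```text
clock: 53.92
ee_pos: [0.411, -0.2276, 0.041]
orientation: [-3.137, 0.0, 1.642]
force: [-0.7, 0.5, 0.5]
gripper_width: 0.0338
now [ 411.  -227.6   41. ] [-179.7    0.    94.1] F [-0.7  0.5  0.5] w 33.8 t 53.9
[array([288., 256.]), array([300., 183.]), array([601., 256.])]
[223, 222, 220, 221, 176, 109, 112, 202, 230, 242, 121, 121, 109, 100, 108, 109, 109, 109, 109, 110, 109, 110, 111]
[219, 219, 219, 222, 224, 224, 172, 209, 233, 245, 238, 223, 187, 109, 111, 110, 108, 110, 110, 110, 109, 111, 110]
```

```bash
python3 -m inch '[0,0,0,0,2,0,34,0,0,0,0,2,12,34,0,0,0,0,2,22,34,0,0,0,0,2,26,34,0,0,0,0,2,26,34,0,0,0,0,2,26,0,0,0,0,0,2,26,0,0,0,0,0,2,26,0,0,0,0,0,2,26,0]' 45; python3 rows.py; python3 - <<'E'
import numpy as np
for th in np.linspace(-90,25,21): print(round(th),np.round([165*np.sin(np.radians(th))+165,-165*np.cos(np.radians(th))]))
E
```

```text
clock: 55.1
ee_pos: [0.4171, -0.2275, 0.0168]
orientation: [3.141, 0.003, 1.644]
force: [5.7, 2.0, -2.3]
gripper_width: 0.0123
now [ 417.1 -227.5   16.8] [1.80e+02 1.00e-01 9.42e+01] F [ 5.7  2.  -2.3] w 12.3 t 55.1
-90 [ 0. -0.]
-84 [  1. -17.]
-78 [  3. -33.]
-73 [  7. -49.]
-67 [ 13. -64.]
-61 [ 20. -79.]
-56 [ 29. -93.]
-50 [  39. -107.]
-44 [  50. -119.]
-38 [  63. -130.]
-32 [  76. -139.]
-27 [  91. -147.]
-21 [ 106. -154.]
-15 [ 122. -159.]
-10 [ 138. -163.]
-4 [ 154. -165.]
2 [ 171. -165.]
8 [ 187. -163.]
14 [ 204. -160.]
19 [ 219. -156.]
25 [ 235. -150.]
```

```bash
python3 -m inch '[0,0,0,0,1,-17,0,0,0,0,0,3,-33,0,0,0,0,0,7,-49,0,0,0,0,0,13,-64,0,0,0,0,0,20,-79,0,0,0,0,0,29,-93,0,0,0,0,0,39,-107,0,0,0,0,0,50,-119,0,0,0,0,0,63,-130,0,0,0,0,0,63,-130,0]' 50; python3 rows.py
```

```text
clock: 56.35
ee_pos: [0.4747, -0.2236, 0.1472]
orientation: [-3.129, 0.005, 1.642]
force: [-16.2, -1.1, 16.3]
gripper_width: 0.0123
now [ 474.7 -223.6  147.2] [-179.3    0.3   94.1] F [-16.2  -1.1  16.3] w 12.3 t 56.4
```

```bash
python3 -m inch '[0,0,0,0,11,-11.5,0,0,0,0,0,26.5,-20,0,0,0,0,0,42,-27,0,0,0,0,0,58,-32,0,0,0,0,0,74.5,-36,0,0,0,0,0,91,-38,0,0,0,0,0,91,-38,0]'; python3 rows.py
```

```text
clock: 57.22
ee_pos: [0.5716, -0.2168, 0.1859]
orientation: [3.141, 0.005, 1.643]
force: [0.2, -4.0, 7.5]
gripper_width: 0.0122
now [ 571.6 -216.8  185.9] [180.    0.3  94.1] F [ 0.2 -4.   7.5] w 12.2 t 57.2
```

```bash
python3 -m inch '[0,0,0,0,17,0,0,0,0,0,0,33.5,2,0,0,0,0,0,42,3.5,0,0,0,0,0,50,5.5,0,0,0,0,0,50,5.5,0]'; python3 rows.py;  python3 -m inch '[0,0,0,0,8,2,0,0,0,0,0,16,4,0,0,0,0,0,16,4,0]'; python3 rows.py
```

```text
clock: 57.85
ee_pos: [0.6208, -0.2134, 0.1794]
orientation: [3.141, 0.004, 1.642]
force: [1.9, -4.0, 5.3]
gripper_width: 0.0121
now [ 620.8 -213.4  179.4] [180.    0.2  94.1] F [ 1.9 -4.   5.3] w 12.1 t 57.9
clock: 58.22
ee_pos: [0.6358, -0.2123, 0.1746]
orientation: [-3.14, 0.004, 1.642]
force: [0.0, -5.3, 4.7]
gripper_width: 0.0118
now [ 635.8 -212.3  174.6] [-179.9    0.2   94.1] F [ 0.  -5.3  4.7] w 11.8 t 58.2
```

```bash
for i in 1 2 3 4; do python3 -m inch '[0,0,0,0,4,1.5,0,0,0,0,0,4,1.5,0]' | sed -n '2p;4,5p'; done
```

```text
ee_pos: [0.6394, -0.212, 0.1733]
force: [0.6, -5.2, 5.8]
gripper_width: 0.012
ee_pos: [0.6436, -0.2117, 0.1713]
force: [0.5, -5.6, 3.5]
gripper_width: 0.0118
ee_pos: [0.6473, -0.2115, 0.1696]
force: [-0.3, -6.2, 4.4]
gripper_width: 0.012
ee_pos: [0.6511, -0.2112, 0.1676]
force: [1.0, -5.9, 1.7]
gripper_width: 0.0116
```

```bash
for i in 1 2 3; do python3 -m inch '[0,0,0,0,3,1.5,0,0,0,0,0,3,1.5,0]' | sed -n '2p;4,5p'; done
```

```text
ee_pos: [0.6515, -0.2112, 0.1673]
force: [-11.7, -5.1, 14.0]
gripper_width: 0.0116
ee_pos: [0.6517, -0.2113, 0.1671]
force: [-23.7, -6.0, 26.9]
gripper_width: 0.0123
ee_pos: [0.6519, -0.2112, 0.167]
force: [-36.0, -4.4, 39.1]
gripper_width: 0.0119
```

There is a hard stop at x≈651.5, which agrees with the shut bar position of about 650. I'll relax, release and retreat, then look.

```bash
python3 -m inch '[0,0,0,0,-8,-4,0,0,0,0,0,-8,-4,0,0,0,0,0,-8,-4,34,0,0,0,0,-8,-4,34,0,0,0,0,-8,-4,34,0,0,0,0,-8,-40,34,0,0,0,0,-8,-90,34,0,0,0,0,-60,-120,34,0,0,0,0,-120,-140,34,0,0,0,0,-120,-140,34,0,0,0,0,-120,-140,34]'; python3 - <<'E'
from h import *
c=capture("wrist");s=capture("scene");t=capture("top")
u,v=proj(s,(.62,-.2,.09)).astype(int);u2,v2=proj(t,(.55,.02,.05)).astype(int)
k=cv2.resize(s["image"][v-60:v+60,u-60:u+60],(300,300),interpolation=2)
k2=cv2.resize(t["image"][v2-75:v2+75,u2-120:u2+130],(500,300),interpolation=2)
cv2.imwrite("pics/end.png",np.vstack([np.hstack([k,k2]),cv2.resize(c["image"],(400,300))[:, :800].repeat(1,0) if False else np.hstack([cv2.resize(c["image"],(400,300)),cv2.resize(s["image"],(400,300))])]))
print(r.get_obs()["ee_pos"],[proj(c,(.65,y,.1755)).round() for y in(-.16,-.26)])
E
```

```text
clock: 61.35
ee_pos: [0.541, -0.2182, 0.3042]
orientation: [-3.14, 0.003, 1.642]
force: [0.6, 0.2, -0.7]
gripper_width: 0.0342
[ 0.54177881 -0.21685158  0.30361504] [array([420., 136.]), array([397., 247.])]
```

View pics/end.png

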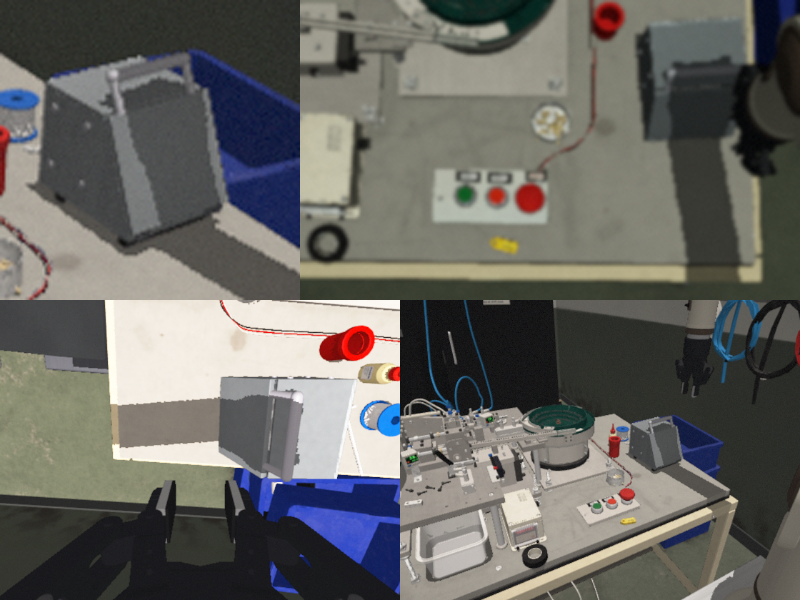

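The flap is shut. In the wrist view the bar ends are at about (416,136) and (396,245), against (420,136) and (397,247) predicted for shut. In the scene view the flap is flush with the side walls, and the tape roll, tin and fuse puller have not moved.

```bash
python3 -c "
from h import *
print(r.sign_off())"
```

```text
the job is handed in; nothing more can be done
None
```

The job is done and handed in at about 61 s. I pulled the flap down and nested all four pots on it, pot_a outermost, then b, c and d. I slid the nest to about x=86 mm in the locker and swung the flap up until it stopped hard.

**Last checks:**
- **Nest:** on the flap, the four rim centres agreed within about 1.5 mm.
- **Nest position in the locker:** I inferred this from the finger position during the push. The nest was under the roof and then hidden, so the camera could not confirm it. The last reading, at about x=60 mm, put it some 4 mm off the centreline.
- **Flap:** it stopped at a TCP reading of x=651.5 mm, against about 650 mm expected. In the last picture the grip bar was within about 4 pixels of its predicted shut position, and the flap looked flush with the sides.
- **Other items:** the tape roll, tin, fuse puller and red pot look unmoved in the last pictures.

**What failed or disagreed:**
- **Tip height:** the fingertips met things about 20 mm higher than `tips_ahead` implies. Because of this the bar slipped out of the first grip partway down, and the first pinch of pot_a closed on nothing. I measured the offset by touching pot_a's rim and the bench, and corrected for it after that.
- **Flap opening:** I pressed the flap to its open stop but felt no contact there. The pictures showed it lying flat.

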